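# Put away the microscope optics and reagent bottles

### The job

Clear up after the microscope session: stand the two steel objectives in the ribbed wooden tray, one in each bay, the eyepiece in the round wooden dish, and both amber reagent bottles in the plain steel tray. Everything must stand upright on the floor of its tray as it stands now; set the things down rather than dropping them, and leave the glass beaker and the petri dish where they are, standing.

Things in the scene. Friction and masses are not known exactly. Their poses are not given: they have to be found in the camera images.
- lens_short_center (a point): Short microscope objective: a plain steel round barrel with a black band low down, 27 mm in diameter and 52 mm tall, nose up: the barrel is straight up to 41 mm, then tapers to a 17 mm nose. About 0.1 kg. Stands upright on the bench at the start; this point is its centre, half-way up, on its axis; z is up along the axis. Round, so its yaw means nothing.
- lens_long_center (a point): Long microscope objective: like the short one, 27 mm in diameter but 68 mm tall, straight up to 57 mm, then tapering to a 17 mm nose. About 0.14 kg. Stands upright on the bench at the start; this point is its centre, half-way up, on its axis; z is up along the axis. Round, so its yaw means nothing.
- eyepiece_center (a point): Microscope eyepiece, standing on its wide black eyecup: the eyecup is 36 mm in diameter and 24 mm tall, then (from 27 mm up) a bright metal tube of 23 mm diameter up to the flat top; 60 mm tall in all. Easiest gripped by the tube. About 0.09 kg. Stands upright on the bench at the start; this point is its centre, half-way up, on its axis; z is up along the axis. Round, so its yaw means nothing.
- bottle_tall_center (a point): Tall amber glass reagent bottle with paper label and black cap: body 40 mm in diameter and straight up to 62 mm, cap 26 mm in diameter, 92 mm tall in all. About 0.17 kg. Stands upright on the bench at the start; this point is its centre, half-way up, on its axis; z is up along the axis. Round, so its yaw means nothing.
- bottle_squat_center (a point): Squat amber glass reagent bottle with paper label and black cap: body 50 mm in diameter and straight up to 44 mm, cap 36 mm in diameter, 68 mm tall in all. About 0.16 kg. Stands upright on the bench at the start; this point is its centre, half-way up, on its axis; z is up along the axis. Round, so its yaw means nothing.
- lens_tray: Small shallow wooden tray, fixed to the bench, with a rib across its middle that makes two equal square bays. Outside 64 mm (own x) by 122 mm (own y), 11 mm high, walls and rib 5 mm thick, floor 5 mm thick (so the lip stands 6 mm above the floor). Origin: centre of its underside, on the bench; z up. The bays are about 54 mm square, centred 29 mm from the origin along own +y and -y.
- bottle_tray: Larger shallow steel tray without any rib, fixed to the bench. Outside 86 mm (own x) by 160 mm (own y), 11 mm high, walls 5 mm, floor 5 mm thick (lip 6 mm above the floor). Origin: centre of its underside, on the bench; z up. Two bottles stand well at 38 mm from the origin along own +y and -y.
- dish: Shallow round dark wooden dish, fixed to the bench: 76 mm outside, 66 mm inside diameter, 11 mm high, floor 5 mm thick (lip 6 mm above the floor). Origin: centre of its underside, on the bench; z up.
- beaker_center (a point): Empty glass beaker, loose, 58 mm in diameter and 70 mm tall, to be left alone. This point is its centre, half-way up.
- petri_center (a point): Small low glass petri dish, loose, 60 mm in diameter and 15 mm tall, to be left alone. This point is its centre, half-way up.

How it is judged:
At the end, for the whole second after the job is handed in: Objectives one in each bay of the wooden tray, within 18 mm of its centre each way; bottles in the steel tray (axis within 23 mm across, 60 mm along); eyepiece within 18 mm of the dish's centre. All on the tray floors (6 mm), leaning under 0.15 rad, released, at rest (((x of lens_short_center in the frame of lens_tray between -0.018 and 0.018 m and y of lens_short_center in the frame of lens_tray between 0.011 and 0.047 m and z of lens_short_center in the frame of lens_tray between 0.025 and 0.037 m and x of lens_long_center in the frame of lens_tray between -0.018 and 0.018 m and y of lens_long_center in the frame of lens_tray between -0.047 and -0.011 m and z of lens_long_center in the frame of lens_tray between 0.033 and 0.045 m) or (x of lens_short_center in the frame of lens_tray between -0.018 and 0.018 m and y of lens_short_center in the frame of lens_tray between -0.047 and -0.011 m and z of lens_short_center in the frame of lens_tray between 0.025 and 0.037 m and x of lens_long_center in the frame of lens_tray between -0.018 and 0.018 m and y of lens_long_center in the frame of lens_tray between 0.011 and 0.047 m and z of lens_long_center in the frame of lens_tray between 0.033 and 0.045 m)) and x of bottle_tall_center in the frame of bottle_tray between -0.023 and 0.023 m and y of bottle_tall_center in the frame of bottle_tray between -0.06 and 0.06 m and z of bottle_tall_center in the frame of bottle_tray between 0.045 and 0.057 m and x of bottle_squat_center in the frame of bottle_tray between -0.023 and 0.023 m and y of bottle_squat_center in the frame of bottle_tray between -0.06 and 0.06 m and z of bottle_squat_center in the frame of bottle_tray between 0.033 and 0.045 m and horizontal distance between eyepiece_center and dish below 0.018 m and z of eyepiece_center in the frame of dish between 0.029 and 0.041 m and angle between each of lens_short_center, lens_long_center, eyepiece_center, bottle_tall_center, bottle_squat_center's own z axis and vertical below 0.15 rad and linear speed of each of lens_short, lens_long, eyepiece, bottle_tall, bottle_squat below 0.02 m/s and angular speed of each of lens_short, lens_long, eyepiece, bottle_tall, bottle_squat below 0.3 rad/s); the robot touches nothing.
It fails at once if the glass beaker is pushed more than 30 mm from where it stood, or tipped by more than 25 degrees (distance of beaker_center from where it was at the start of the episode above 0.03 m or angle between beaker_center's own z axis and vertical above 0.44 rad).
It fails at once if the petri dish is pushed more than 30 mm from where it stood, or tipped by more than 25 degrees (distance of petri_center from where it was at the start of the episode above 0.03 m or angle between petri_center's own z axis and vertical above 0.44 rad).
It fails at once if an objective, the eyepiece or a bottle is dropped or thrown (moves faster than 0.8 m/s while the fingers do not touch it) ((linear speed of lens_short above 0.8 m/s and contact force between the fingers and lens_short below 0.02 N) or (linear speed of lens_long above 0.8 m/s and contact force between the fingers and lens_long below 0.02 N) or (linear speed of eyepiece above 0.8 m/s and contact force between the fingers and eyepiece below 0.02 N) or (linear speed of bottle_tall above 0.8 m/s and contact force between the fingers and bottle_tall below 0.02 N) or (linear speed of bottle_squat above 0.8 m/s and contact force between the fingers and bottle_squat below 0.02 N)).
It also fails if it takes over 120 s, if anything falls off the work surface, if the arm or the gripper's body presses on something with over 40 N, if the wrist force passes 120 N, or if a joint passes its speed limit or range.

### The arm

A 6-joint arm with a two-finger parallel gripper is mounted at the origin on the work surface. World frame = base frame: x ahead of the robot, y to its left, z up, the work surface at z = 0. Lengths are in m, angles in rad, forces in N, time in s.
With the tool pointing down it reaches from about 0.35 to 0.975 m from the base axis. Payload 4.9 kg.
Tool frame: the origin (TCP) lies on the centre line of the jaws, within the pads' length; the fingertips stand 19 mm ahead of it and the grasp point (between the pads) is the TCP; z points along the fingers, x is the direction in which the jaws open and shut, and the axes are right-handed (so a half turn about z gives the same grasp; the last joint's range is limited). The gripper opens to 85 mm and grips with 20 to 120 N. Pads are 22 mm wide; open, the fingers measure 114 mm over their backs; the gripper's body (76 mm by 85 mm) begins 54 mm behind the grasp point. The pads swing forward as they close: fully open they stand 13 mm farther back than shut.
Start: joints at [-1.259, 0.053, 1.613, -0, 1.476, -0.119], TCP at [0.261, -0.568, 0.25] pointing down, gripper open.
Joint ranges: [-3.01, 3.01], [-1.01, 2.22], [0.06, 2.58], [-1.02, 4.17], [0.09, 2.62], [-3.14, 3.14]. Speed limits (rad/s): [2.57, 2.57, 3.14, 3.14, 3.14, 3.14].

### API

Orientations are given as a unit quaternion [x, y, z, w].
In Python, from cell import robot, snapshot, camera_model, recognise, silhouettes gives the robot as it stands. The module is installed in compiled form; this text tells all that it offers.
- The arm moves only by the shell command python3 -m creep 'ROWS' [FORCE]. ROWS is JSON, a list that holds one entry, the list of rows, each a list of 7 numbers: the finger opening in mm, from 0 to 85.4, then the shift along the world's x, y, z in mm, then the turn, a rotation vector about the world's x, y, z in degrees. A call has 1 to 8 rows; each row shifts and turns the commanded pose from where the row before left it; what a row does not reach is not made up. A row lasts 1/10 s, in which the tool goes at most 50 mm and 8.59 degrees, less where a joint would pass 70% of its speed; a pose out of reach is approached as far as the arm can. A call with a gripper value outside its range is refused whole. The fingers move at their own pace and stop on an object; FORCE is the grip in N (left out, the last holds). Time passes only in rows, so rows that do not move let the fingers close. It gives the time, the measured TCP pose, the force and the opening at its end, in the units of the state.
- robot.get_state(): the state, without advancing time (a new reading comes with each control period).
- snapshot(name): name is "side" or "top" or "wrist"; returns (picture, depth): 480x640x3 uint8, red, green, blue; 480x640 float32, m along the optical axis (not along the pixel's ray), 0 where there is no reading.
- camera_model(name): a dict with "K" (3x3 intrinsics, pixels), "R" (3x3) and "t" (3): a world point X has camera coordinates R X + t. Camera axes: x right, y down, z forward; pixel columns grow to the right and rows downward; lengths in m; the calibration is good to about 2 mm. A picture is of the moment at which its call begins: read the wrist's pose just before it. camera_model takes no time and is no camera call; for the wrist camera it gives the pose at the moment of the call.
- robot.sign_off(): hands the job in, once; it reports no verdict.
Trained networks look in the newest picture that a camera, given by its name, has taken for a name from the list of things; names that differ only in an ending like _2 or _b are one class to them, and where a whole thing is asked for, a point or a joint stands for the part that bears it (a point fixed in the world has none). Each returns a list of dicts, best first, with "conf" (0 to 1); they miss things now and then, are a little off and sometimes report something else, mostly with a low value. They report only what shows in the picture. A call takes as long as a camera call.
- recognise(camera, label): "xyz" ([x, y, z] in m, in world coordinates, good to about 4 mm: the middle of the surface that is visible of it).
- silhouettes(camera, label): "mask" (480x640 bool, what is visible of it).
The state is a dict: "time_s": time; "joint_pos": joint angles; "joint_vel": joint speeds; "tau": joint torques, N m; "tool_pos": TCP position; "tool_rot": TCP orientation; "force": force on the tool from outside, world axes, zero at the start; "ft_torque": the same for the moment, N m; "grip_width": finger opening in m.
Only numpy, scipy, OpenCV 4.12 (cv2) and the standard library are available. Lean on these libraries where they do the work, as an engineer would, in place of code of your own. Each camera call takes 0.05 s, during which the arm holds its last target.

## Working session

There is one attempt and no reset: what is moved stays moved. The work goes in short steps, Python scripts to look and compute and a shell command to move; the robot and the scene stay as the last step left them, time stands still between calls to the robot, and variables do not carry over. Pictures are saved under pics/ and viewed, and the job is handed in when it is done.

```bash
mkdir -p pics
cat > h.py <<'E'
import numpy as np, cv2, json
from cell import robot, snapshot, camera_model, recognise, silhouettes
def save(name,cam):
    p,d=snapshot(cam); cv2.imwrite(f'pics/{name}.png',cv2.cvtColor(p,cv2.COLOR_RGB2BGR)); return p,d
def cloud(cam,d,m,M=None):
    M=M or camera_model(cam); K=np.array(M['K']);R=np.array(M['R']);t=np.array(M['t'])
    v,u=np.nonzero(m&(d>0)); z=d[v,u]
    c=np.stack([(u-K[0,2])*z/K[0,0],(v-K[1,2])*z/K[1,1],z],1)
    return (c-t)@R
E
python3 - <<'E'
from h import *
s=robot.get_state(); print(s['time_s'],s['tool_pos'],s['tool_rot'],s['grip_width'])
for cam in ['top','side']:
    p,d=save(cam+'0',cam)
    for l in ['lens_short_center','lens_long_center','eyepiece_center','bottle_tall_center','bottle_squat_center','lens_tray','bottle_tray','dish','beaker_center','petri_center']:
        r=recognise(cam,l); print(cam,l,[(round(x['conf'],2),np.round(x['xyz'],3).tolist()) for x in r[:3]])
print(robot.get_state()['time_s'])
E
```

```text
0.0 [ 0.26081596 -0.56732722  0.24907998] [ 8.41905581e-01 -5.39623872e-01 -8.05151056e-04 -6.49037108e-04] 0.08532904470549156
top lens_short_center [(0.46, [0.446, 0.151, 0.048])]
top lens_long_center [(0.66, [0.371, -0.275, 0.061])]
top eyepiece_center [(0.48, [0.388, 0.303, 0.026])]
top bottle_tall_center [(0.74, [0.441, -0.136, 0.069]), (0.28, [0.536, 0.388, 0.007])]
top bottle_squat_center [(0.91, [0.593, -0.152, 0.049])]
top lens_tray [(0.84, [0.537, 0.388, 0.006])]
top bottle_tray [(0.65, [0.637, 0.019, 0.008]), (0.23, [0.437, -0.139, 0.065])]
top dish [(0.75, [0.534, -0.387, 0.001])]
top beaker_center [(0.88, [0.62, 0.177, 0.023])]
top petri_center [(0.72, [0.534, 0.389, 0.004]), (0.57, [0.466, 0.021, 0.005])]
side lens_short_center [(0.59, [0.436, 0.166, 0.032])]
side lens_long_center [(0.67, [0.371, -0.275, 0.037]), (0.21, [0.436, 0.166, 0.036])]
side eyepiece_center [(0.93, [0.384, 0.327, 0.026])]
side bottle_tall_center [(0.88, [0.438, -0.125, 0.047])]
side bottle_squat_center [(0.75, [0.596, -0.139, 0.038])]
side lens_tray [(0.91, [0.53, 0.392, 0.006])]
side bottle_tray [(0.64, [0.631, 0.011, 0.005])]
side dish [(0.64, [0.528, -0.387, 0.004])]
side beaker_center [(0.85, [0.606, 0.192, 0.048])]
side petri_center [(0.71, [0.465, 0.022, 0.005]), (0.17, [0.439, -0.126, 0.046])]
1.1
```

View images.

View pics/top0.png

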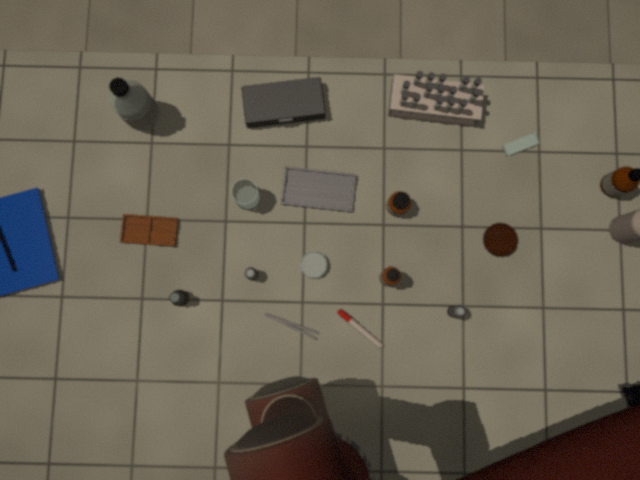

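View pics/side0.png

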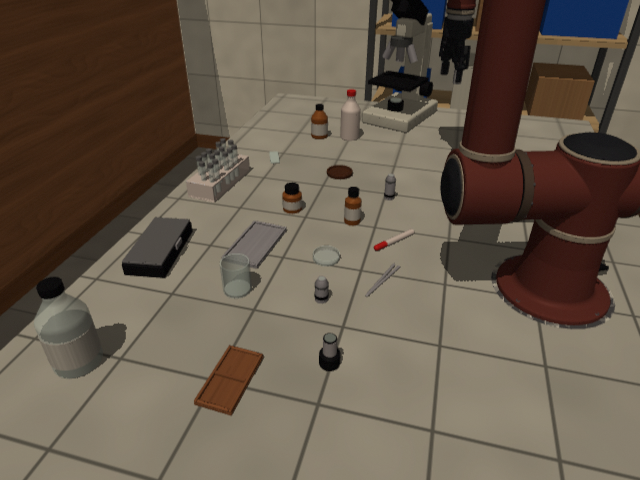

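```bash
cat > m.py <<'E'
from h import *
from scipy.optimize import least_squares
O={'lens_short_center':(.0135,.005,.041),'lens_long_center':(.0135,.005,.057),'eyepiece_center':(.018,.004,.024),'bottle_tall_center':(.02,.005,.06),'bottle_squat_center':(.025,.005,.042),'beaker_center':(.029,.005,.07),'petri_center':(.03,.0,.015)}
for cam in ['side','top']:
    p,d=snapshot(cam)
    for l,(r,a,b) in O.items():
        S=silhouettes(cam,l)
        if not S: print(cam,l,'none');continue
        m=S[0]['mask']; P=cloud(cam,d,m)
        C=-np.array(camera_model(cam)['R']).T@np.array(camera_model(cam)['t'])
        Q=P[(P[:,2]>a)&(P[:,2]<b)]
        if len(Q)<6: print(cam,l,'few');Q=P
        # one-sided circle fit: surface points at distance r
        f=least_squares(lambda c:np.hypot(Q[:,0]-c[0],Q[:,1]-c[1])-r,np.median(Q[:,:2],0)+ .5*r*(np.median(Q[:,:2],0)-C[:2])/np.linalg.norm(np.median(Q[:,:2],0)-C[:2]),loss='soft_l1',f_scale=.002)
        hi=P[P[:,2]>np.percentile(P[:,2],98)-.006]
        print(cam,l,round(S[0]['conf'],2),len(Q),np.round(f.x,4),'rms',round(float(np.sqrt(np.mean(f.fun**2))),4),'top',np.round([*hi[:,:2].mean(0),np.percentile(P[:,2],98)],3), 'xc from bbox',np.round((hi[:,:2].max(0)+hi[:,:2].min(0))/2,3))
    for l in ['lens_tray','bottle_tray','dish']:
        S=silhouettes(cam,l)
        if not S: print(cam,l,'none');continue
        P=cloud(cam,d,S[0]['mask']); P=P[P[:,2]<.03]
        (c,wh,ang)=cv2.minAreaRect((P[:,:2]*1000).astype(np.float32)); print(cam,l,round(S[0]['conf'],2),np.round(c,1),np.round(wh,1),round(ang,1),np.round(P.mean(0),3), 'z',np.round(np.percentile(P[:,2],[5,50,95]),3))
E
python3 m.py
```

```text
side lens_short_center 0.86 199 [0.4415 0.157 ] rms 0.0011 top [0.441 0.16  0.051] xc from bbox [0.442 0.157]
side lens_long_center 0.5 187 [ 0.3707 -0.2819] rms 0.0021 top [ 0.37  -0.276  0.066] xc from bbox [ 0.371 -0.279]
side eyepiece_center 0.8 223 [0.3868 0.3108] rms 0.0018 top [0.386 0.314 0.06 ] xc from bbox [0.386 0.313]
side bottle_tall_center 0.91 323 [ 0.4414 -0.1401] rms 0.0015 top [ 0.441 -0.137  0.091] xc from bbox [ 0.442 -0.14 ]
side bottle_squat_center none
side beaker_center 0.88 1142 [0.6125 0.1742] rms 0.002 top [0.612 0.176 0.069] xc from bbox [0.612 0.175]
side petri_center none
side lens_tray none
side bottle_tray none
side dish none
top lens_short_center 0.66 1600 [0.6314 0.0186] rms 0.0426 top [0.632 0.017 0.014] xc from bbox [0.631 0.017]
top lens_long_center none
top eyepiece_center 0.54 44 [0.3839 0.3129] rms 0.0014 top [0.383 0.31  0.065] xc from bbox [0.384 0.311]
top bottle_tall_center 0.63 52 [ 0.4398 -0.1392] rms 0.0009 top [ 0.439 -0.14   0.096] xc from bbox [ 0.439 -0.14 ]
top bottle_squat_center 0.75 86 [ 0.5997 -0.1588] rms 0.0008 top [ 0.6   -0.159  0.072] xc from bbox [ 0.599 -0.158]
top beaker_center 0.59 512 [0.6081 0.1727] rms 0.007 top [0.61  0.175 0.073] xc from bbox [0.61  0.174]
top petri_center 0.57 537 [0.4787 0.029 ] rms 0.0125 top [0.463 0.024 0.017] xc from bbox [0.463 0.025]
top lens_tray 0.65 [532.  390.7] [132.1  69.6] 87.2 [0.531 0.389 0.007] z [0.001 0.007 0.014]
top bottle_tray 0.66 [632.2  18.2] [161.1  89.4] 85.1 [0.632 0.018 0.006] z [0.001 0.006 0.012]
top dish 0.68 [ 528. -386.] [77.2 74.2] 88.9 [ 0.529 -0.386  0.006] z [0.    0.005 0.012]
```

```bash
python3 -m creep '[[[85,14,36,-10,0,0,7.75],[85,14,36,-10,0,0,7.75],[85,14,36,-10,0,0,7.75],[85,14,36,-10,0,0,7.75],[85,14,36,-10,0,0,7.75],[85,13,36,-10,0,0,7.75],[85,13,35,-10,0,0,7.75],[85,13,35,-10,0,0,7.75]]]' 30
python3 - <<'E'
from h import *
M=camera_model('wrist'); p,d=save('w1','wrist'); s=robot.get_state(); print(s['tool_pos'],s['tool_rot'],s['force'])
for l in ['lens_long_center']:
    for S in silhouettes('wrist',l)[:1]:
        P=cloud('wrist',d,S['mask'],M); print(S['conf'],len(P),np.percentile(P,[2,50,98],axis=0).round(3))
        hi=P[P[:,2]>np.percentile(P[:,2],95)-.004]; print(hi.mean(0))
E
```

```text
time_s: 3.0
tool_pos: [0.3703, -0.2805, 0.1701]
tool_rot: [1.0, -0.026, 0.0, 0.0]
force: [0.9, -0.4, -0.1]
grip_width: 0.0848
[ 0.37078146 -0.27555989  0.16771883] [ 9.99737786e-01 -2.26994724e-02 -4.50641858e-04 -2.98147906e-03] [ 1.7182888   3.07140574 -1.92079364]
0.57 1612 [[ 0.359 -0.292  0.005]
 [ 0.371 -0.276  0.062]
 [ 0.383 -0.269  0.07 ]]
[ 0.37072878 -0.28128236  0.06900109]
```

View pics/w1.png

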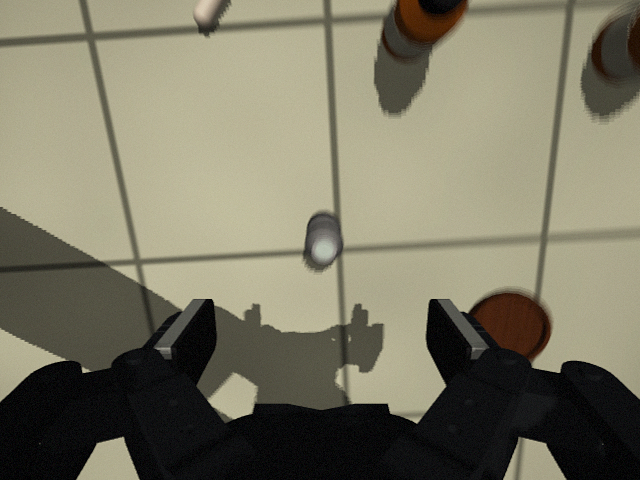

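The picture shows the long objective at about (322,240), ahead of the open jaws. The measured top is (0.371, -0.281, 0.069), which agrees with the other cameras and its known height. I'm descending.

```bash
python3 -m creep '[[[85,0,0,-25,0,0,0],[85,0,0,-25,0,0,0],[85,0,0,-25,0,0,0],[85,0,0,-20,0,0,0],[85,0,0,-15,0,0,0],[85,0,0,-15,0,0,0],[85,0,0,-6,0,0,0],[85,0,0,0,0,0,0]]]'
```

```text
time_s: 3.9
tool_pos: [0.3695, -0.2819, 0.0387]
tool_rot: [1.0, -0.029, -0.001, -0.001]
force: [-0.4, -0.2, 0.3]
grip_width: 0.0852
```

```bash
python3 -m creep '[[[0,0,0,0,0,0,0],[0,0,0,0,0,0,0],[0,0,0,0,0,0,0],[0,0,0,0,0,0,0],[0,0,0,0,0,0,0],[0,0,0,0,0,0,0],[0,0,0,0,0,0,0],[0,0,0,0,0,0,0]]]' 30
```

```text
time_s: 4.7
tool_pos: [0.3704, -0.2823, 0.04]
tool_rot: [1.0, -0.029, 0.0, 0.0]
force: [-0.7, 1.0, 5.4]
grip_width: 0.0267
```

```bash
python3 -m creep '[[[0,0,0,10,0,0,0],[0,0,0,25,0,0,0],[0,0,0,30,0,0,0],[0,0,0,35,0,0,0],[0,0,0,20,0,0,0],[0,10,30,10,0,0,0],[0,10,35,0,0,0,0],[0,10,35,0,0,0,0]]]'
```

```text
time_s: 5.5
tool_pos: [0.4, -0.1809, 0.1698]
tool_rot: [1.0, -0.03, 0.0, 0.0]
force: [1.1, 0.7, -0.7]
grip_width: 0.026
```

```bash
python3 -m creep '[[[0,10,40,0,0,0,0],[0,10,40,0,0,0,0],[0,10,40,0,0,0,0],[0,10,40,0,0,0,0],[0,10,40,0,0,0,0],[0,10,40,0,0,0,0],[0,10,40,0,0,0,0],[0,10,40,0,0,0,0]]]'
```

```text
time_s: 6.3
tool_pos: [0.4795, 0.1399, 0.169]
tool_rot: [1.0, -0.029, -0.0, 0.0]
force: [1.1, -0.9, -1.6]
grip_width: 0.0263
```

```bash
python3 -m creep '[[[0,8,40,0,0,0,0],[0,8,40,0,0,0,0],[0,8,40,0,0,0,0],[0,8,40,0,0,0,0],[0,8,40,0,0,0,0],[0,8,40,0,0,0,0],[0,4,30,0,0,0,0],[0,1,10,0,0,0,0]]]'
python3 - <<'E'
from h import *
M=camera_model('wrist'); p,d=save('w2','wrist'); s=robot.get_state(); print(s['tool_pos'],s['grip_width'])
for l in ['lens_tray','eyepiece_center']:
    for S in silhouettes('wrist',l)[:1]:
        P=cloud('wrist',d,S['mask'],M); print(l,S['conf'],len(P),np.percentile(P,[2,50,98],axis=0).round(3)); print(cv2.minAreaRect((P[P[:,2]<.03][:,:2]*1000).astype(np.float32)))
E
```

```text
time_s: 7.1
tool_pos: [0.5324, 0.4205, 0.1686]
tool_rot: [1.0, -0.028, -0.001, 0.0]
force: [-1.8, -0.8, -0.7]
grip_width: 0.0262
[0.53231209 0.42045561 0.16857418] 0.02608878109717847
lens_tray 0.81 6274 [[0.504 0.375 0.005]
 [0.536 0.418 0.006]
 [0.566 0.449 0.013]]
((534.5726318359375, 407.4297180175781), (85.0625991821289, 66.69419860839844), 87.0080795288086)
eyepiece_center 0.55 312 [[0.362 0.314 0.001]
 [0.383 0.328 0.016]
 [0.484 0.435 0.206]]
((373.59674072265625, 320.7613830566406), (43.556251525878906, 8.376384735107422), 27.47053337097168)
```

View pics/w2.png

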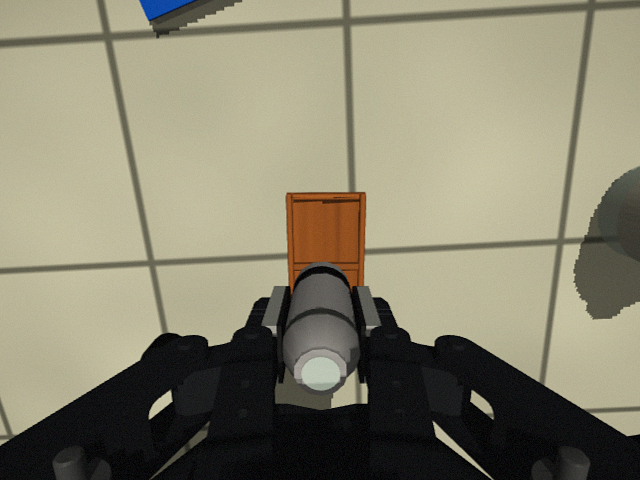

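The picture shows the objective held upright with its nose at (320,372), over the tray's far bay (290-365, 195-265). The wrist measurement agrees with the bay position to 2-3 mm. I'm lowering it.

```bash
python3 -m creep '[[[0,1,-1,-30,0,0,0],[0,1,-1,-30,0,0,0],[0,0,0,-25,0,0,0],[0,0,0,-18,0,0,0],[0,0,0,-10,0,0,0],[0,0,0,-6,0,0,0],[0,0,0,-2,0,0,0],[0,0,0,0,0,0,0]]]'
```

```text
time_s: 8.05
tool_pos: [0.5356, 0.4164, 0.0493]
tool_rot: [1.0, -0.029, 0.001, -0.0]
force: [0.3, -0.3, -1.2]
grip_width: 0.0262
```

```bash
python3 -m creep '[[[0,0,0,-1,0,0,0],[0,0,0,0,0,0,0]]]'
```

```text
time_s: 8.25
tool_pos: [0.5355, 0.4165, 0.0483]
tool_rot: [1.0, -0.029, 0.001, -0.0]
force: [-0.9, 0.3, -1.9]
grip_width: 0.0261
```

```bash
python3 -m creep '[[[0,0,0,-2,0,0,0],[0,0,0,0,0,0,0],[0,0,0,-1,0,0,0],[0,0,0,0,0,0,0]]]'
```

```text
time_s: 8.65
tool_pos: [0.535, 0.4162, 0.045]
tool_rot: [1.0, -0.029, -0.0, 0.0]
force: [-2.9, -1.6, 4.3]
grip_width: 0.026
```

```bash
python3 -m creep '[[[40,0,0,0,0,0,0],[50,0,0,0,0,0,0],[50,0,0,0,0,0,0],[50,0,0,5,0,0,0],[50,0,0,25,0,0,0],[50,0,0,40,0,0,0],[85,0,0,45,0,0,0],[85,0,0,15,0,0,0]]]'
python3 - <<'E'
from h import *
M=camera_model('wrist'); p,d=save('w3','wrist'); print(robot.get_state()['tool_pos'])
E
```

```text
time_s: 9.45
tool_pos: [0.5375, 0.4177, 0.1814]
tool_rot: [1.0, -0.029, 0.004, -0.003]
force: [0.5, 0.4, 0.8]
grip_width: 0.077
[0.53781878 0.41793832 0.18229314]
```

View pics/w3.png

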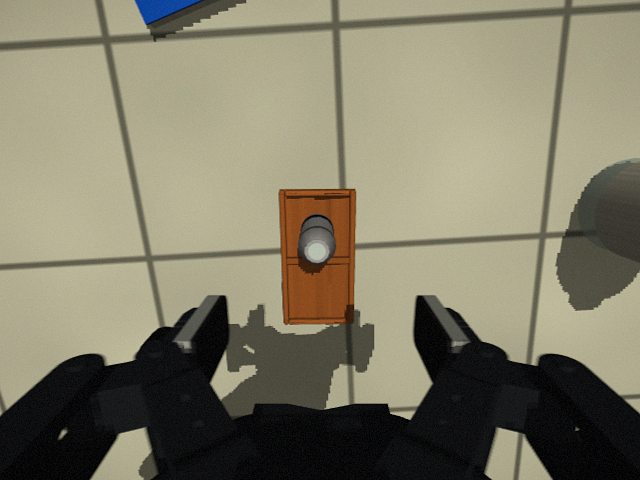

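The long objective stands in the far bay, base at about (317,222), clear of the rib. Next is the short objective.

```bash
python3 -m creep '[[[85,-13,-37,0,0,0,0],[85,-14,-37,0,0,0,0],[85,-14,-37,0,0,0,0],[85,-14,-37,0,0,0,0],[85,-14,-37,0,0,0,0],[85,-14,-37,0,0,0,0],[85,-12,-37,-20,0,0,0],[85,0,0,-20,0,0,0]]]'
python3 - <<'E'
from h import *
M=camera_model('wrist'); p,d=snapshot('wrist'); print(robot.get_state()['tool_pos'])
for l in ['lens_short_center']:
    for S in silhouettes('wrist',l)[:1]:
        P=cloud('wrist',d,S['mask'],M); print(S['conf'],len(P),np.percentile(P,[2,50,98],axis=0).round(3))
        hi=P[P[:,2]>np.percentile(P[:,2],95)-.004]; print(hi.mean(0))
E
```

```text
time_s: 10.3
tool_pos: [0.4384, 0.1541, 0.1326]
tool_rot: [1.0, -0.031, -0.0, 0.001]
force: [-0.2, -0.1, -0.4]
grip_width: 0.0849
[0.43644269 0.15487593 0.12860085]
0.71 1794 [[0.429 0.149 0.005]
 [0.441 0.163 0.047]
 [0.453 0.17  0.055]]
[0.44087052 0.15778992 0.05307553]
```

```bash
python3 -m creep '[[[85,0,0,-25,0,0,0],[85,0,0,-25,0,0,0],[85,0,0,-20,0,0,0],[85,0,0,-15,0,0,0],[85,0,0,-10,0,0,0],[85,0,0,-5,0,0,0],[85,0,0,0,0,0,0],[85,0,0,0,0,0,0]]]'
```

```text
time_s: 11.2
tool_pos: [0.4406, 0.1574, 0.0351]
tool_rot: [1.0, -0.029, 0.001, -0.0]
force: [0.6, -0.1, -0.3]
grip_width: 0.085
```

```bash
python3 -m creep '[[[85,0,0,-7,0,0,0],[0,0,0,0,0,0,0],[0,0,0,0,0,0,0],[0,0,0,0,0,0,0],[0,0,0,0,0,0,0],[0,0,0,0,0,0,0],[0,0,0,0,0,0,0],[0,0,0,0,0,0,0]]]'
```

```text
time_s: 12.0
tool_pos: [0.4404, 0.1572, 0.0277]
tool_rot: [1.0, -0.029, 0.0, -0.0]
force: [-0.2, -0.2, 1.9]
grip_width: 0.0263
```

```bash
python3 -m creep '[[[0,0,0,0,0,0,0],[0,0,0,10,0,0,0],[0,0,0,25,0,0,0],[0,0,0,35,0,0,0],[0,0,0,35,0,0,0],[0,0,0,25,0,0,0],[0,5,15,0,0,0,0],[0,15,30,0,0,0,0]]]'
```

```text
time_s: 12.8
tool_pos: [0.4598, 0.2021, 0.1576]
tool_rot: [1.0, -0.03, 0.0, 0.0]
force: [1.0, 0.1, -1.2]
grip_width: 0.0258
```

```bash
python3 -m creep '[[[0,14,32,0,0,0,0],[0,14,32,0,0,0,0],[0,14,32,0,0,0,0],[0,14,32,0,0,0,0],[0,12,24,-10,0,0,0],[0,4,6,-20,0,0,0],[0,0,0,-20,0,0,0],[0,0,0,-20,0,0,0]]]'
```

```text
time_s: 13.6
tool_pos: [0.5307, 0.3608, 0.0842]
tool_rot: [1.0, -0.029, -0.002, 0.001]
force: [-0.3, -0.2, -3.2]
grip_width: 0.0259
```

```bash
python3 -m creep '[[[0,0,0,-20,0,0,0],[0,0,0,-15,0,0,0],[0,0,0,-10,0,0,0],[0,0,0,0,0,0,0],[0,0,0,0,0,0,0]]]'
```

```text
time_s: 14.1
tool_pos: [0.5322, 0.3603, 0.0425]
tool_rot: [1.0, -0.029, 0.0, -0.0]
force: [0.3, 0.1, -1.0]
grip_width: 0.0264
```

Placing height should be about 0.033.

```bash
python3 -m creep '[[[0,0,0,-4,0,0,0],[0,0,0,-3,0,0,0],[0,0,0,-2,0,0,0],[0,0,0,0,0,0,0]]]'
```

```text
time_s: 14.5
tool_pos: [0.5318, 0.36, 0.0331]
tool_rot: [1.0, -0.029, -0.0, 0.0]
force: [-1.0, 0.4, -1.3]
grip_width: 0.0266
```

```bash
python3 -m creep '[[[0,0,0,-1,0,0,0],[0,0,0,0,0,0,0]]]'
```

```text
time_s: 14.7
tool_pos: [0.5322, 0.3602, 0.0327]
tool_rot: [1.0, -0.029, 0.0, -0.0]
force: [-1.4, 0.3, 0.9]
grip_width: 0.0259
```

```bash
python3 -m creep '[[[0,0,0,-0.5,0,0,0],[40,0,0,0,0,0,0],[50,0,0,0,0,0,0],[50,0,0,0,0,0,0],[50,0,0,10,0,0,0],[50,0,0,35,0,0,0],[85,0,0,45,0,0,0],[85,0,0,45,0,0,0]]]'
python3 - <<'E'
from h import *
M=camera_model('wrist'); p,d=save('w4','wrist'); print(robot.get_state()['tool_pos'])
E
```

```text
time_s: 15.5
tool_pos: [0.5316, 0.3599, 0.1684]
tool_rot: [1.0, -0.029, -0.0, 0.0]
force: [1.1, 0.2, -0.4]
grip_width: 0.0774
[0.5358777  0.36232032 0.17912397]
```

View pics/w4.png

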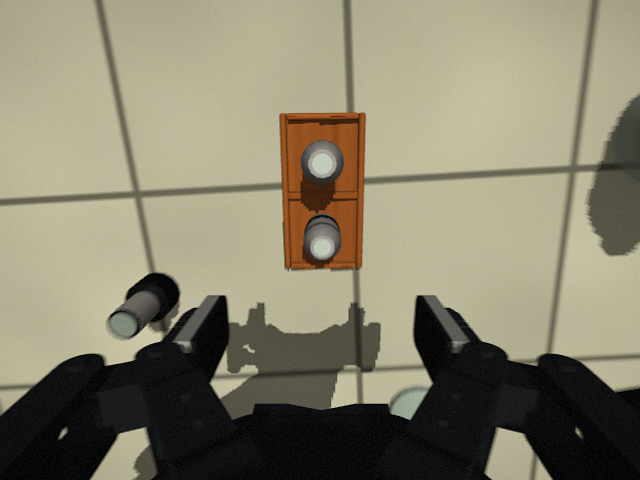

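Both objectives stand in their bays, with bases near (322,160) and (322,228). The eyepiece is at (150,300). I'm going to it.

```bash
python3 -m creep '[[[85,-25,-8,0,0,0,0],[85,-30,-10,0,0,0,0],[85,-30,-10,0,0,0,0],[85,-30,-10,0,0,0,0],[85,-21,-7,0,0,0,0],[85,-10,-3,0,0,0,0],[85,0,0,0,0,0,0],[85,0,0,0,0,0,0]]]'
python3 - <<'E'
from h import *
M=camera_model('wrist'); p,d=snapshot('wrist'); print(robot.get_state()['tool_pos'])
for l in ['eyepiece_center']:
    for S in silhouettes('wrist',l)[:1]:
        P=cloud('wrist',d,S['mask'],M); print(S['conf'],len(P),np.percentile(P,[2,50,98],axis=0).round(3))
        hi=P[P[:,2]>np.percentile(P[:,2],95)-.004]; print(hi.mean(0))
E
```

```text
time_s: 16.35
tool_pos: [0.3868, 0.3125, 0.1674]
tool_rot: [1.0, -0.029, 0.001, -0.0]
force: [0.4, 0.3, -0.0]
grip_width: 0.0849
[0.38697744 0.31246811 0.16736203]
```

```bash
python3 -m creep '[[[85,-1,0,-25,0,0,0],[85,0,0,-25,0,0,0],[85,0,0,-25,0,0,0],[85,0,0,-20,0,0,0],[85,0,0,-15,0,0,0],[85,0,0,-10,0,0,0],[85,0,0,0,0,0,0],[85,0,0,0,0,0,0]]]'
```

```text
time_s: 17.25
tool_pos: [0.3856, 0.3124, 0.0472]
tool_rot: [1.0, -0.029, 0.0, -0.0]
force: [0.4, -0.1, 0.7]
grip_width: 0.0849
```

```bash
python3 -m creep '[[[0,0,0,0,0,0,0],[0,0,0,0,0,0,0],[0,0,0,0,0,0,0],[0,0,0,0,0,0,0],[0,0,0,0,0,0,0],[0,0,0,0,0,0,0],[0,0,0,0,0,0,0],[0,0,0,0,0,0,0]]]' 30
python3 - <<'E'
from h import *
save('w5','wrist'); print(robot.get_state()['tool_pos'])
E
```

```text
time_s: 18.05
tool_pos: [0.3853, 0.3123, 0.0472]
tool_rot: [1.0, -0.029, 0.0, -0.0]
force: [-0.1, -0.1, 1.3]
grip_width: 0.0221
[0.38525962 0.31225769 0.04713942]
```

View pics/w5.png

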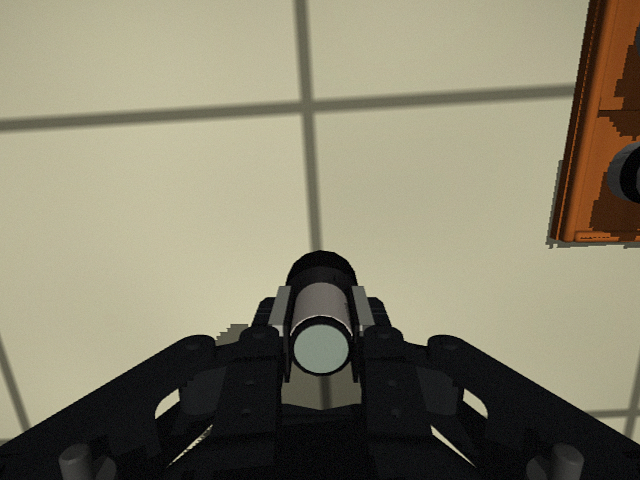

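The eyepiece is held by the tube, upright, top at (321,348). I'm lifting it and carrying it to the dish.

```bash
python3 -m creep '[[[0,0,0,10,0,0,0],[0,0,0,25,0,0,0],[0,0,0,35,0,0,0],[0,0,0,35,0,0,0],[0,0,0,23,0,0,0],[0,4,-20,0,0,0,0],[0,7,-35,0,0,0,0],[0,8,-40,0,0,0,0]]]'
```

```text
time_s: 18.9
tool_pos: [0.4037, 0.2166, 0.1753]
tool_rot: [1.0, -0.028, 0.0, -0.0]
force: [0.9, -0.2, -1.8]
grip_width: 0.0222
```

```bash
python3 -m creep '[[[0,8,-40,0,0,0,0],[0,8,-40,0,0,0,0],[0,8,-40,0,0,0,0],[0,8,-40,0,0,0,0],[0,8,-40,0,0,0,0],[0,8,-40,0,0,0,0],[0,8,-40,0,0,0,0],[0,8,-40,0,0,0,0]]]'
```

```text
time_s: 19.7
tool_pos: [0.4677, -0.1044, 0.1749]
tool_rot: [1.0, -0.029, -0.0, -0.0]
force: [-0.1, 0.4, -0.5]
grip_width: 0.0217
```

```bash
python3 -m creep '[[[0,9,-40,0,0,0,0],[0,9,-40,0,0,0,0],[0,9,-40,0,0,0,0],[0,9,-40,0,0,0,0],[0,9,-40,0,0,0,0],[0,8,-40,0,0,0,0],[0,5,-30,0,0,0,0],[0,2,-14,0,0,0,0]]]'
python3 - <<'E'
from h import *
M=camera_model('wrist'); p,d=save('w6','wrist'); s=robot.get_state(); print(s['tool_pos'],s['grip_width'])
for l in ['dish']:
    for S in silhouettes('wrist',l)[:1]:
        P=cloud('wrist',d,S['mask'],M); print(l,S['conf'],len(P),np.percentile(P,[0.5,2,50,98,99.5],axis=0).round(3))
E
```

```text
time_s: 20.5
tool_pos: [0.5277, -0.3891, 0.1746]
tool_rot: [1.0, -0.03, -0.0, -0.0]
force: [-0.3, 1.0, -0.1]
grip_width: 0.0223
[ 0.52769624 -0.38986772  0.17465899] 0.022183886442524014
dish 0.93 5834 [[ 0.494 -0.416  0.001]
 [ 0.496 -0.412  0.004]
 [ 0.531 -0.383  0.006]
 [ 0.564 -0.351  0.013]
 [ 0.567 -0.349  0.013]]
```

View pics/w6.png

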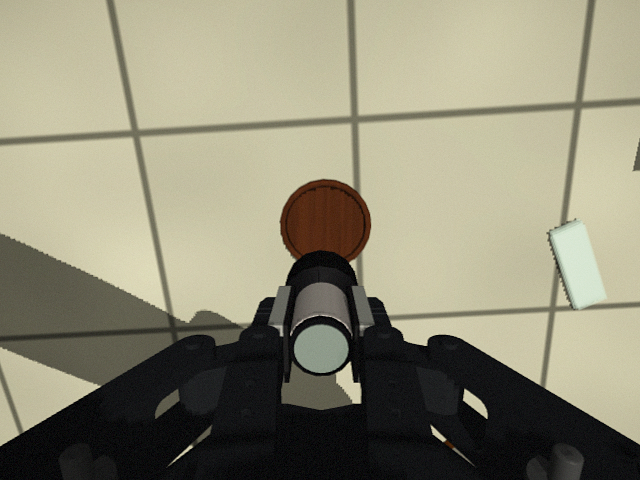

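The dish is the red-brown disc centred near (325,222) in front of the held eyepiece. The wrist view puts its centre at (0.530, -0.387), which agrees with the top view. I'm lowering.

```bash
python3 -m creep '[[[0,1,1,-25,0,0,0],[0,1,0,-30,0,0,0],[0,0,0,-25,0,0,0],[0,0,0,-20,0,0,0],[0,0,0,-12,0,0,0],[0,0,0,-6,0,0,0],[0,0,0,0,0,0,0],[0,0,0,0,0,0,0]]]'
```

```text
time_s: 21.4
tool_pos: [0.5306, -0.3861, 0.0581]
tool_rot: [1.0, -0.029, 0.001, 0.001]
force: [-0.0, -0.3, -1.0]
grip_width: 0.0221
```

```bash
python3 -m creep '[[[0,0,0,-3,0,0,0],[0,0,0,-1,0,0,0],[0,0,0,0,0,0,0]]]'
```

```text
time_s: 21.7
tool_pos: [0.53, -0.386, 0.0531]
tool_rot: [1.0, -0.029, 0.0, 0.0]
force: [0.0, 0.0, -0.5]
grip_width: 0.0221
```

```bash
python3 -m creep '[[[0,0,0,-1,0,0,0],[0,0,0,-0.5,0,0,0],[0,0,0,0,0,0,0]]]'
```

```text
time_s: 22.0
tool_pos: [0.5302, -0.3862, 0.0521]
tool_rot: [1.0, -0.029, 0.0, 0.0]
force: [-1.5, 0.8, 4.4]
grip_width: 0.0221
```

Contact at the expected height, so I'm releasing.

```bash
python3 -m creep '[[[35,0,0,0,0,0,0],[50,0,0,0,0,0,0],[50,0,0,0,0,0,0],[50,0,0,10,0,0,0],[50,0,0,35,0,0,0],[85,0,0,45,0,0,0],[85,0,0,45,0,0,0],[85,0,0,0,0,0,0]]]'
python3 - <<'E'
from h import *
save('w7','wrist'); print(robot.get_state()['tool_pos'])
E
```

```text
time_s: 22.8
tool_pos: [0.5335, -0.389, 0.1968]
tool_rot: [1.0, -0.029, 0.006, 0.005]
force: [-0.9, -0.9, 1.1]
grip_width: 0.085
[ 0.53218744 -0.38782045  0.1928598 ]
```

View pics/w7.png

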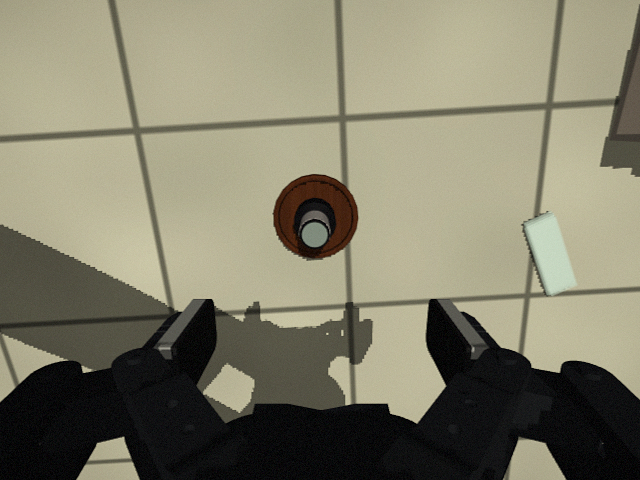

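The eyepiece stands upright in the dish at about (315,215). Next is the squat bottle.

```bash
python3 -m creep '[[[85,11,35,0,0,0,0],[85,11,36,0,0,0,0],[85,11,36,0,0,0,0],[85,11,36,0,0,0,0],[85,11,36,0,0,0,0],[85,10,32,0,0,0,0],[85,5,16,0,0,0,0],[85,0,0,-10,0,0,0]]]'
python3 - <<'E'
from h import *
M=camera_model('wrist'); p,d=save('w8','wrist'); print(robot.get_state()['tool_pos'])
for l in ['bottle_squat_center']:
    for S in silhouettes('wrist',l)[:1]:
        P=cloud('wrist',d,S['mask'],M); print(S['conf'],len(P),np.percentile(P,[2,50,98],axis=0).round(3))
        hi=P[P[:,2]>np.percentile(P[:,2],95)-.004]; print(hi.mean(0))
E
```

```text
time_s: 23.65
tool_pos: [0.6009, -0.1574, 0.1769]
tool_rot: [1.0, -0.028, 0.001, 0.0]
force: [0.5, -0.8, 0.5]
grip_width: 0.0855
[ 0.59919909 -0.1583024   0.17374121]
0.8 3759 [[ 0.58  -0.174  0.016]
 [ 0.602 -0.152  0.068]
 [ 0.623 -0.135  0.07 ]]
[ 0.60160269 -0.15862445  0.06892414]
```

```bash
python3 -m creep '[[[85,1,0,-25,0,0,0],[85,0,0,-30,0,0,0],[85,0,0,-30,0,0,0],[85,0,0,-25,0,0,0],[85,0,0,-18,0,0,0],[85,0,0,-10,0,0,0],[85,0,0,-4,0,0,0],[85,0,0,0,0,0,0]]]'
```

```text
time_s: 24.55
tool_pos: [0.6008, -0.1596, 0.0342]
tool_rot: [1.0, -0.029, -0.0, 0.0]
force: [-0.5, 0.7, 0.5]
grip_width: 0.0845
```

```bash
python3 -m creep '[[[85,0,0,-2,0,0,0],[0,0,0,0,0,0,0],[0,0,0,0,0,0,0],[0,0,0,0,0,0,0],[0,0,0,0,0,0,0],[0,0,0,0,0,0,0],[0,0,0,0,0,0,0],[0,0,0,0,0,0,0]]]' 30
```

```text
time_s: 25.35
tool_pos: [0.6018, -0.1591, 0.0334]
tool_rot: [1.0, -0.029, 0.001, 0.0]
force: [0.5, 1.3, 5.4]
grip_width: 0.0494
```

```bash
python3 -m creep '[[[0,0,0,10,0,0,0],[0,0,0,25,0,0,0],[0,0,0,35,0,0,0],[0,0,0,30,0,0,0],[0,0,10,10,0,0,0],[0,5,30,0,0,0,0],[0,5,35,0,0,0,0],[0,5,35,0,0,0,0]]]'
```

```text
time_s: 26.15
tool_pos: [0.6148, -0.0471, 0.1406]
tool_rot: [1.0, -0.029, -0.001, -0.0]
force: [0.1, 0.1, -1.4]
grip_width: 0.049
```

```bash
python3 -m creep '[[[0,5,35,0,0,0,0],[0,5,35,0,0,0,0],[0,5,25,0,0,0,0],[0,3,10,0,0,0,0],[0,0,0,0,0,0,0]]]'
python3 - <<'E'
from h import *
M=camera_model('wrist'); p,d=save('w9','wrist'); s=robot.get_state(); print(s['tool_pos'],s['grip_width'])
for l in ['bottle_tray']:
    for S in silhouettes('wrist',l)[:1]:
        P=cloud('wrist',d,S['mask'],M); print(l,S['conf'],len(P),np.percentile(P,[0.5,2,50,98,99.5],axis=0).round(3)); print(cv2.minAreaRect((P[P[:,2]<.03][:,:2]*1000).astype(np.float32)))
E
```

```text
time_s: 26.65
tool_pos: [0.6332, 0.0576, 0.1409]
tool_rot: [1.0, -0.028, -0.001, 0.0]
force: [-0.1, 0.6, -1.4]
grip_width: 0.0493
[0.63328695 0.05632958 0.14117883] 0.04885361230589637
bottle_tray 0.76 8794 [[0.594 0.019 0.001]
 [0.597 0.027 0.002]
 [0.643 0.071 0.006]
 [0.68  0.098 0.013]
 [0.683 0.099 0.11 ]]
((638.1109619140625, 56.811222076416016), (80.94722747802734, 90.42185974121094), 84.84048461914062)
```

View pics/w9.png

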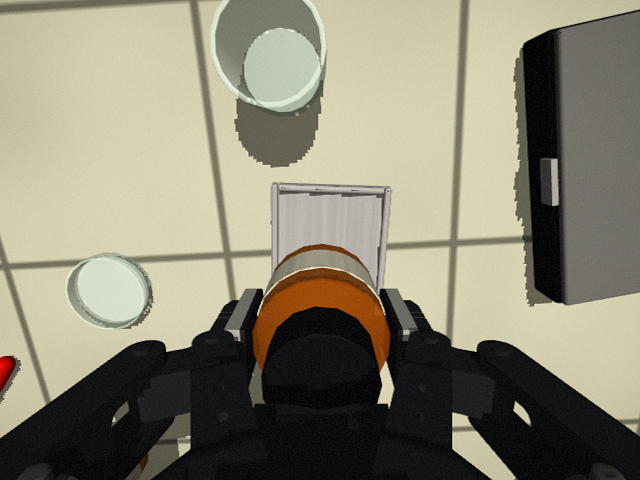

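The bottle hangs upright in front of the steel tray (272-390, 185-290). The tray's far edge at y = 0.098 agrees with the earlier estimate. The beaker (270,50) and petri dish (110,290) are clear.

```bash
python3 -m creep '[[[0,1,0,-20,0,0,0],[0,1,0,-25,0,0,0],[0,0,0,-22,0,0,0],[0,0,0,-15,0,0,0],[0,0,0,-10,0,0,0],[0,0,0,-5,0,0,0],[0,0,0,0,0,0,0],[0,0,0,0,0,0,0]]]'
```

```text
time_s: 27.55
tool_pos: [0.6368, 0.056, 0.0464]
tool_rot: [1.0, -0.029, 0.001, 0.0]
force: [-0.1, -0.4, -1.3]
grip_width: 0.049
```

```bash
python3 -m creep '[[[0,0,0,-3,0,0,0],[0,0,0,-1,0,0,0],[0,0,0,0,0,0,0]]]'
```

```text
time_s: 27.85
tool_pos: [0.636, 0.0562, 0.0414]
tool_rot: [1.0, -0.029, 0.0, 0.0]
force: [-0.5, 0.4, -2.4]
grip_width: 0.0493
```

```bash
python3 -m creep '[[[0,0,0,-1.5,0,0,0],[0,0,0,-1,0,0,0],[0,0,0,0,0,0,0]]]'
```

```text
time_s: 28.15
tool_pos: [0.6358, 0.0561, 0.0385]
tool_rot: [1.0, -0.029, -0.0, -0.0]
force: [0.1, 0.4, -1.1]
grip_width: 0.0488
```

```bash
python3 -m creep '[[[0,0,0,-1,0,0,0],[0,0,0,0,0,0,0]]]'
```

```text
time_s: 28.35
tool_pos: [0.636, 0.0562, 0.0385]
tool_rot: [1.0, -0.029, -0.0, 0.0]
force: [-3.0, 0.5, 3.6]
grip_width: 0.0491
```

Contact again at the expected height. I'm releasing.

```bash
python3 -m creep '[[[60,0,0,0,0,0,0],[66,0,0,0,0,0,0],[66,0,0,0,0,0,0],[66,0,0,10,0,0,0],[66,0,0,35,0,0,0],[85,0,0,45,0,0,0],[85,0,0,45,0,0,0],[85,0,0,0,0,0,0]]]'
python3 - <<'E'
from h import *
save('w10','wrist'); print(robot.get_state()['tool_pos'])
E
```

```text
time_s: 29.15
tool_pos: [0.6408, 0.056, 0.1832]
tool_rot: [1.0, -0.029, 0.008, -0.0]
force: [0.4, 0.4, 0.5]
grip_width: 0.0851
[0.63907504 0.05607339 0.17931164]
```

View pics/w10.png

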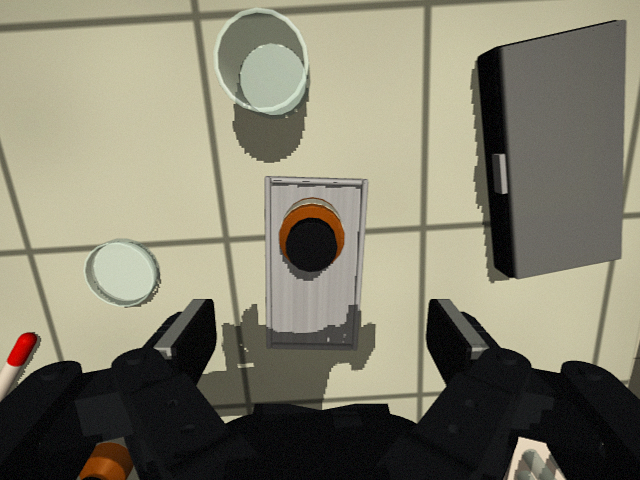

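The squat bottle stands upright in the far half of the tray, cap at (311,243). Next is the tall bottle.

```bash
python3 -m creep '[[[85,-20,-20,0,0,0,0],[85,-30,-30,5,0,0,0],[85,-30,-30,5,0,0,0],[85,-30,-30,0,0,0,0],[85,-30,-30,0,0,0,0],[85,-30,-30,0,0,0,0],[85,-20,-20,0,0,0,0],[85,-5,-6,0,0,0,0]]]'
python3 - <<'E'
from h import *
M=camera_model('wrist'); p,d=save('w11','wrist'); print(robot.get_state()['tool_pos'])
for l in ['bottle_tall_center']:
    for S in silhouettes('wrist',l)[:1]:
        P=cloud('wrist',d,S['mask'],M); print(S['conf'],len(P),np.percentile(P,[2,50,98],axis=0).round(3))
        hi=P[P[:,2]>np.percentile(P[:,2],95)-.004]; print(hi.mean(0))
E
```

```text
time_s: 30.0
tool_pos: [0.4389, -0.141, 0.1816]
tool_rot: [1.0, -0.03, -0.001, -0.0]
force: [-0.2, 0.3, 0.0]
grip_width: 0.085
[ 0.43937509 -0.14097447  0.18187909]
0.76 3055 [[ 0.424 -0.151  0.017]
 [ 0.441 -0.132  0.069]
 [ 0.458 -0.12   0.094]]
[ 0.44116154 -0.13959318  0.09292201]
```

Down to a TCP height of about 0.045.

```bash
python3 -m creep '[[[85,0,1,-25,0,0,0],[85,0,0,-28,0,0,0],[85,0,0,-28,0,0,0],[85,0,0,-24,0,0,0],[85,0,0,-18,0,0,0],[85,0,0,-10,0,0,0],[85,0,0,-4,0,0,0],[85,0,0,0,0,0,0]]]'
```

```text
time_s: 30.9
tool_pos: [0.4414, -0.1385, 0.0457]
tool_rot: [1.0, -0.029, -0.0, -0.0]
force: [0.3, 0.3, -0.5]
grip_width: 0.0849
```

```bash
python3 -m creep '[[[0,0,0,0,0,0,0],[0,0,0,0,0,0,0],[0,0,0,0,0,0,0],[0,0,0,0,0,0,0],[0,0,0,0,0,0,0],[0,0,0,0,0,0,0],[0,0,0,0,0,0,0],[0,0,0,0,0,0,0]]]' 30
```

```text
time_s: 31.7
tool_pos: [0.4417, -0.1392, 0.0468]
tool_rot: [1.0, -0.029, 0.001, 0.0]
force: [-1.0, 1.2, 5.3]
grip_width: 0.0397
```

```bash
python3 -m creep '[[[0,0,0,10,0,0,0],[0,0,0,25,0,0,0],[0,0,0,35,0,0,0],[0,0,0,30,0,0,0],[0,5,3,15,0,0,0],[0,20,12,5,0,0,0],[0,25,16,0,0,0,0],[0,30,19,0,0,0,0]]]'
```

```text
time_s: 32.5
tool_pos: [0.5212, -0.0882, 0.1651]
tool_rot: [1.0, -0.03, -0.001, -0.0]
force: [0.4, -0.6, -2.9]
grip_width: 0.0389
```

```bash
python3 -m creep '[[[0,30,19,0,0,0,0],[0,30,19,0,0,0,0],[0,25,16,0,0,0,0],[0,15,10,0,0,0,0],[0,8,5,0,0,0,0],[0,0,0,0,0,0,0]]]'
python3 - <<'E'
from h import *
M=camera_model('wrist'); p,d=save('w12','wrist'); s=robot.get_state(); print(s['tool_pos'],s['grip_width'])
E
```

```text
time_s: 33.1
tool_pos: [0.629, -0.0192, 0.1646]
tool_rot: [1.0, -0.028, -0.001, -0.0]
force: [-0.4, 0.8, -2.8]
grip_width: 0.0394
[ 0.62843973 -0.0197274   0.16478048] 0.03911985379583219
```

View pics/w12.png

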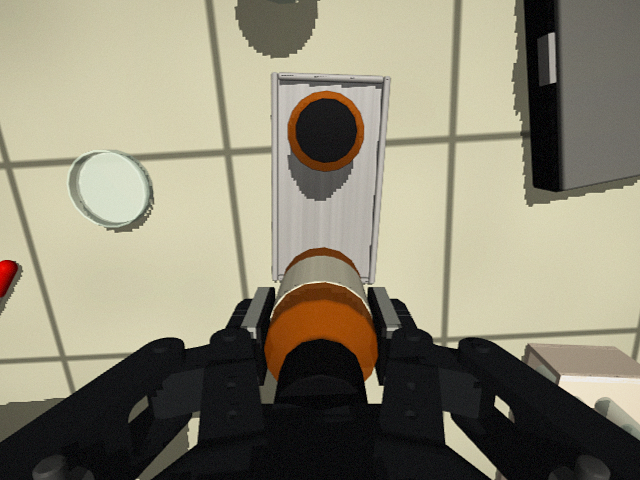

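The tall bottle hangs upright over the near end of the tray. The squat one stands at (326,130) in the far half. I'm lowering.

```bash
python3 -m creep '[[[0,1,0,-22,0,0,0],[0,0,0,-28,0,0,0],[0,0,0,-25,0,0,0],[0,0,0,-17,0,0,0],[0,0,0,-10,0,0,0],[0,0,0,-5,0,0,0],[0,0,0,0,0,0,0],[0,0,0,0,0,0,0]]]'
```

```text
time_s: 33.95
tool_pos: [0.6309, -0.0201, 0.0601]
tool_rot: [1.0, -0.029, 0.001, 0.0]
force: [-0.3, -0.0, -1.8]
grip_width: 0.0396
```

```bash
python3 -m creep '[[[0,0,0,-3,0,0,0],[0,0,0,-1,0,0,0],[0,0,0,0,0,0,0]]]'
```

```text
time_s: 34.25
tool_pos: [0.63, -0.0199, 0.055]
tool_rot: [1.0, -0.029, 0.0, 0.0]
force: [0.3, -0.1, -2.9]
grip_width: 0.0395
```

```bash
python3 -m creep '[[[0,0,0,-2,0,0,0],[0,0,0,-1,0,0,0],[0,0,0,0,0,0,0]]]'
```

```text
time_s: 34.55
tool_pos: [0.63, -0.0199, 0.0519]
tool_rot: [1.0, -0.029, -0.0, -0.0]
force: [-0.2, 0.1, -0.2]
grip_width: 0.0392
```

```bash
python3 -m creep '[[[0,0,0,-1,0,0,0],[0,0,0,0,0,0,0]]]'
```

```text
time_s: 34.75
tool_pos: [0.6302, -0.0199, 0.0518]
tool_rot: [1.0, -0.029, -0.0, -0.0]
force: [-4.1, 0.3, 4.9]
grip_width: 0.0395
```

```bash
python3 -m creep '[[[52,0,0,0,0,0,0],[60,0,0,0,0,0,0],[60,0,0,0,0,0,0],[60,0,0,10,0,0,0],[60,0,0,35,0,0,0],[60,0,0,45,0,0,0],[60,0,0,45,0,0,0],[60,0,0,0,0,0,0]]]'
```

```text
time_s: 35.55
tool_pos: [0.6346, -0.0205, 0.1961]
tool_rot: [1.0, -0.029, 0.008, 0.001]
force: [1.4, 0.0, 0.6]
grip_width: 0.0601
```

```bash
python3 -m creep '[[[60,-10,-20,10,0,0,0],[60,-20,-40,10,0,0,0],[60,-20,-40,10,0,0,0],[60,-20,-40,0,0,0,0],[60,-20,-40,0,0,0,0],[60,-20,-40,0,0,0,0],[60,-10,-20,0,0,0,0],[60,0,0,0,0,0,0]]]'
python3 m.py
python3 - <<'E'
from h import *
save('top9','top'); save('side9','side')
E
```

```text
time_s: 36.35
tool_pos: [0.5087, -0.2624, 0.2161]
tool_rot: [1.0, -0.031, 0.0, 0.0]
force: [1.2, 0.4, -0.4]
grip_width: 0.06
side lens_short_center 0.81 243 [0.5321 0.36  ] rms 0.0008 top [0.531 0.363 0.057] xc from bbox [0.531 0.361]
side lens_long_center 0.89 391 [0.5354 0.4162] rms 0.0017 top [0.534 0.419 0.073] xc from bbox [0.535 0.418]
side eyepiece_center 0.48 72 [ 0.5288 -0.3867] rms 0.0019 top [ 0.528 -0.382  0.065] xc from bbox [ 0.528 -0.382]
side bottle_tall_center 0.98 334 [ 0.6296 -0.0208] rms 0.0064 top [ 0.628 -0.017  0.096] xc from bbox [ 0.629 -0.018]
side bottle_squat_center 0.68 281 [0.6356 0.0559] rms 0.0013 top [0.634 0.059 0.073] xc from bbox [0.634 0.057]
side beaker_center none
side petri_center 0.95 442 [0.4653 0.0262] rms 0.0103 top [0.466 0.029 0.014] xc from bbox [0.466 0.026]
side lens_tray 0.93 [536.  384.9] [133.1  72.3] 85.7 [0.528 0.403 0.005] z [0.    0.005 0.011]
side bottle_tray 0.62 [630.6  10. ] [175.8  88. ] 82.4 [0.612 0.022 0.005] z [-0.001  0.004  0.01 ]
side dish 0.59 [ 526.8 -377.9] [73.5 68.5] 17.0 [ 0.525 -0.373  0.005] z [-0.     0.004 
[... 273 characters left out ...]
0.0016 top [ 0.464 -0.255  0.44 ] xc from bbox [ 0.464 -0.255]
top bottle_tall_center 0.62 62 [ 0.6272 -0.0201] rms 0.0004 top [ 0.626 -0.02   0.101] xc from bbox [ 0.627 -0.02 ]
top bottle_squat_center 0.82 74 [0.6329 0.0566] rms 0.0004 top [0.632 0.056 0.077] xc from bbox [0.633 0.057]
top beaker_center 0.64 490 [0.6083 0.1731] rms 0.0068 top [0.61  0.174 0.073] xc from bbox [0.61  0.174]
top petri_center 0.81 554 [0.4696 0.0353] rms 0.0124 top [0.464 0.027 0.017] xc from bbox [0.463 0.026]
top lens_tray 0.59 [531.3 391.4] [130.7  67. ] 86.4 [0.529 0.385 0.007] z [0.001 0.007 0.014]
top bottle_tray 0.8 [632.2  17.8] [161.6  87.4] 85.1 [0.63  0.015 0.006] z [0.001 0.006 0.013]
top dish none
```

View pics/top9.png

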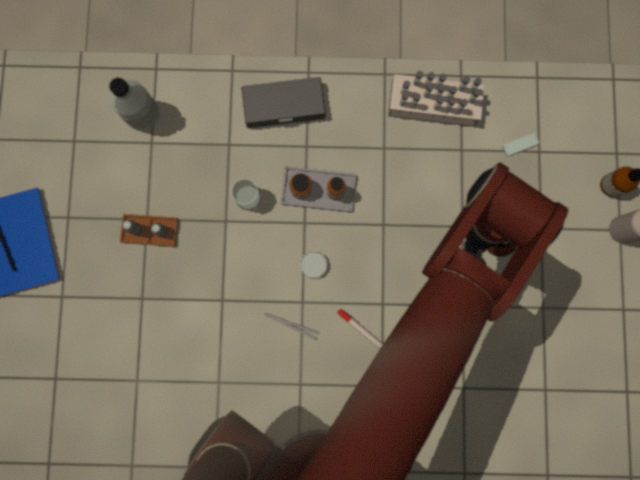

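View pics/side9.png

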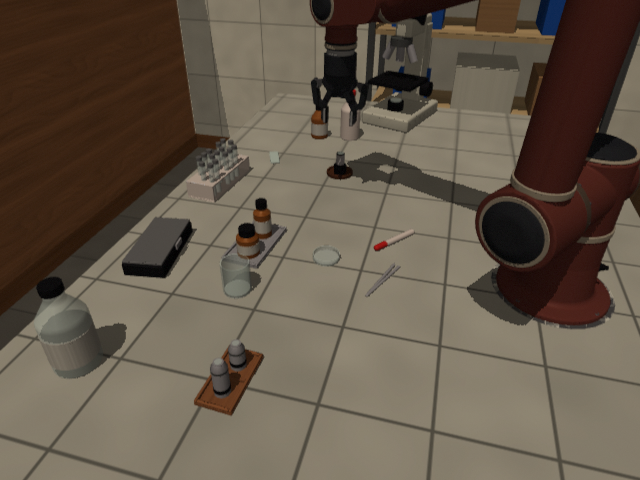

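Both views show all five pieces upright in their trays, the beaker and petri dish where they were, and the gripper free in the air. I'm handing in.

```bash
python3 -c "
from cell import robot
print(robot.get_state()['time_s']); robot.sign_off()"
```

```text
37.55
the job is handed in; nothing more can be done
```

The job is done and was handed in at 37.6 s of the 120 s allowed. The sign-off gives no verdict.

- **Objectives:** the long one stands in the far (+y) bay of the wooden tray and the short one in the near bay. Each is within about 3 mm of its bay centre.
- **Eyepiece:** it stands in the round dish, 1–3 mm from the centre.
- **Bottles:** the squat one is at the +y spot and the tall one at the -y spot of the steel tray. Each is within about 2 mm of its spot.
- **Setting down:** I lowered each piece until it touched the tray floor at the expected height before releasing it. The long lens, the eyepiece and the two bottles gave a clear contact force (about 4 to 5 N). The short lens gave a weaker reading, so I lowered it a further 0.5 mm before release.
- **Last checks:** in the final top and side pictures everything stands upright and the gripper is clear. The top camera puts the beaker and petri dish within about 1–2 mm of where they were.

A few readings failed or disagreed:
- **Missed detections:** in the last check the side camera missed the beaker and the top camera missed the dish.
- **Petri dish fits:** its circle fits were poor both times (10–12 mm rms), so I went by the middle of its highest points instead.
- **Side camera on the steel tray:** its fit was about 8 mm off along the tray because the bottles hide part of it. I used the top and wrist measurements there.
- **Top camera heights:** it reads about 4–5 mm high.

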